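# Load a wafer cassette on the feed ramp and seat it against the sprung top stop

## Robot

A 6-joint arm with a two-finger parallel gripper is mounted at the origin on a cart in front of the work surface, level with it; the furniture and walls round the work are solid. World frame = base frame: x ahead of the robot, y to its left, z up, the work surface at z = 0. Lengths are in m, angles in rad, forces in N, time in s.
With the tool pointing down it reaches from about 0.4 to 0.925 m from the base axis. Payload 3.4 kg.
Tool frame: the origin (TCP) lies at the very end of the fingers, on their centre line; the grasp point (between the pads) lies 19 mm behind it (ctrl.grip_point_offset is the distance from the TCP to the grasp point, in m); z points along the fingers, y is the line along which they close (so a half turn about z gives the same grasp; the last joint's range is limited). The gripper opens to 85 mm and grips with 20 to 120 N. Pads are 22 mm wide; open, the fingers measure 114 mm over their backs; the gripper's body (76 mm by 85 mm) begins 54 mm behind the grasp point. The pads swing forward as they close: fully open they stand 13 mm farther back than shut.
Start: joints at [-1.323, 0.307, 1.506, -0, 1.328, -0.073], TCP at [0.181, -0.546, 0.231] pointing down, gripper open.
Joint ranges: [-3.12, 3.12], [-1.05, 2.28], [0.14, 2.33], [-1.42, 4.57], [0.1, 2.73], [-2.68, 2.68]. Speed limits (rad/s): [2.57, 2.57, 3.14, 3.14, 3.14, 3.14].

## Interface

Orientations are given as a 3x3 rotation matrix whose columns are the frame's x, y, z axes.
In Python, from workcell import ctrl gives the robot as it stands.
- The arm moves only by the tool apply_moves, never from a script. Its argument "rows" is a list of rows, each a list of 7 numbers: the shift along the tool's x, y, z in mm, then the turn, a rotation vector about the tool's x, y, z in rad, then the finger opening in mm, from 0 to 85.4. In form: [[x, y, z, wx, wy, wz, fingers], ...]. A call has 1 to 20 rows; each row shifts and turns the commanded pose from where the row before left it, along the tool's axes as they then stand; what a row does not reach is not made up. A row lasts 1/12 s, in which the tool goes at most 41.7 mm and 7.16 degrees, less where a joint would pass 70% of its speed; a pose out of reach is approached as far as the arm can. A call is refused whole if a number of a shift passes 41.7 or a number of a turn 0.125, either way. A call with a gripper value outside its range is refused whole. The fingers move at their own pace and stop on an object; "newtons" is the grip in N (left out, the last holds). Time passes only in rows, so rows that do not move let the fingers close. It gives the time, the measured TCP pose, the force, the opening and the grip force at its end, in the units of the state.
- ctrl.sense(): the state, without advancing time (a new reading comes with each control period).
- ctrl.read_camera(name): name is "scene" or "top" or "wrist"; returns the picture (400x640x3 uint8, red, green, blue); there is no depth.
- ctrl.camera_model(name): a dict with "fovy" (degrees; the focal length in pixels is half the picture's height over the tangent of half this angle, whatever the lens; pixels are square), "cx", "cy" (the principal point, pixels), "R" (3x3) and "t" (3): a world point X has camera coordinates R X + t; the wrist camera has in their place "mount" (4x4, takes a point from camera to tool coordinates, whose origin is the TCP and whose axes are the flange's). Camera axes: x right, y down, z forward; pixel columns grow to the right and rows downward; lengths in m; the calibration is good to about 2 mm. A picture is of the moment at which its call begins: read the wrist's pose just before it. camera_model takes no time and is no camera call.
- ctrl.sign_off(): hands the job in; it is judged then, once.
The state is a dict: "clock": time; "joint_positions": joint angles; "joint_vel": joint speeds; "effort": joint torques, N m; "eef_pos": TCP position; "orientation": TCP orientation; "contact_force": force on the tool from outside, world axes, zero at the start; "ft_torque": the same for the moment, N m; "gripper_width": opening from 0.0 (shut) to 1.0 (fully open); "grasp_force": force on a finger pad.
Only numpy, scipy, OpenCV 4.12 (cv2) and the standard library are available. Lean on these libraries where they do the work, as an engineer would, in place of code of your own. Each camera call takes 0.05 s, during which the arm holds its last target. There are 200 camera calls.

## Task

Pick up the white wafer cassette that stands beside the feed ramp, set it down lengthwise on the lower end of the ramp between the white guides and let go of it. Then, with the fingers behind its lower end, push it up the ramp until it presses the orange sprung stop pad in by about half its 7 mm travel (do not ram the pad home), and ease off slowly, so that the pad does not throw the cassette back and it stays resting against the pad; leave the bottle, the vial and the lens case standing where they are.

Things in the scene. Friction and masses are not known exactly. Their poses are not given: they have to be found in the camera images.
- cassette_center (a point): centre, half-way up (23.5 mm above the underside), of the white wafer cassette, an open box 60 mm wide (its x), 110 mm long (y), 47 mm tall (z up), on the bench right of the ramp. Rigid long walls reach 45 mm up: grasp across them, fingertips 15 mm or more above the underside to clear the guides. Flat end walls: push 5 to 38 mm above the underside
- wafer_cassette: the same cassette, origin at the centre of its underside, same axes; about 0.25 kg (varies by 25 %). Sliding it up the ramp takes some 1 to 4 N. Letting go of it fast can let the stop spring throw it back down; backing off at about 10 mm/s lets it follow the fingers, and friction then holds it against the pad, slightly pressed in
- service_post: fixed grey square post of the room, 80 mm square and taller than the arm, standing to the left of the ramp on a base plate 128 mm square, 6 mm thick; origin at the centre of its foot. Keep hand and arm clear of it: swing past it close to the base
- ramp_run (a point): middle of the lower edge of the fixed ramp's upper face, 8 mm above the bench; x points up the slope (7 degrees), y left across it, z normal to it. Aluminium face 330 mm long, 100 mm wide. White guides 10 mm high, 67 mm apart inside from x = 70 mm on, flaring to about 82 mm at x = 10 mm. Set the cassette down with its centre at x = 50 to 125 mm, long side along x
- ramp: the ramp, origin on the bench under its lower edge, z up. High on it a blue block is clamped across, with an orange pad on its lower side (44 mm wide, 8 to 30 mm above the face): spring 1.5 N/mm, 7 mm travel, no preload. Where it is clamped differs each time and is not measured (pad face 221 to 276 mm up the slope): the stop must be felt
- brown_bottle: brown bottle with a black cap, 53 mm across, 104 mm tall, standing on the bench to the right of the ramp; origin at the centre of its underside; a bystander
- white_vial: white vial, 25 mm across, 54 mm tall, standing on the bench to the left of the ramp; origin at the centre of its underside; a bystander
- white_case: white cylindrical lens case, 41 mm across, 53 mm tall, standing on the bench to the left of the ramp; origin at the centre of its underside; a bystander

How it is judged:
On the way, in this order (a step that is already met when the one before it is completed fails the run):
1. the cassette lies lengthwise between the guides on the lower part of the ramp (its centre 45 to 130 mm up), let go (y of cassette_center in the frame of ramp_run between -0.009 and 0.009 m and z of cassette_center in the frame of ramp_run between 0.019 and 0.028 m and angle between the y axis of cassette_center and the x axis of ramp_run, either way round below 0.12 rad and x of cassette_center in the frame of ramp_run between 0.045 and 0.13 m and contact force between wafer_cassette and the fingers below 0.05 N), for 0.2 s.
2. the cassette, pushed from behind its end and not gripped by its sides, presses the stop pad with more than 2 N (y of cassette_center in the frame of ramp_run between -0.009 and 0.009 m and z of cassette_center in the frame of ramp_run between 0.019 and 0.028 m and angle between the y axis of cassette_center and the x axis of ramp_run, either way round below 0.12 rad and contact force between wafer_cassette and stop_pad above 2 N and contact force between wafer_cassette and the fingers above 0.5 N and horizontal distance between the grasp point and cassette_center above 0.045 m), for 0.1 s.
At the end, for the whole second after the job is handed in: the cassette lies flat between the guides, lengthwise (within 9 mm of the middle line and 0.12 rad), at rest, let go, and still bears on the sprung pad of the top stop (more than 0.05 N) (y of cassette_center in the frame of ramp_run between -0.009 and 0.009 m and z of cassette_center in the frame of ramp_run between 0.019 and 0.028 m and angle between the y axis of cassette_center and the x axis of ramp_run, either way round below 0.12 rad and contact force between wafer_cassette and stop_pad above 0.05 N and linear speed of wafer_cassette below 0.01 m/s); the robot touches nothing.
It fails at once if the stop is rammed (more than 15 N on the sprung pad) (contact force between wafer_cassette and stop_pad above 15 N).
It fails at once if the brown bottle is shifted more than 15 mm or tipped over (distance of brown_bottle from where it was at the start of the episode above 0.015 m or angle between brown_bottle's own z axis and vertical above 0.3 rad).
It fails at once if the white vial is shifted more than 15 mm or tipped over (distance of white_vial from where it was at the start of the episode above 0.015 m or angle between white_vial's own z axis and vertical above 0.3 rad).
It fails at once if the white case is shifted more than 15 mm or tipped over (distance of white_case from where it was at the start of the episode above 0.015 m or angle between white_case's own z axis and vertical above 0.3 rad).
It also fails if it takes over 72 s, if anything falls off the work surface, if the arm or the gripper's body presses on something with over 40 N, if the wrist force passes 120 N, or if a joint passes its speed limit or range.

## Working session

There is one attempt and no reset: what is moved stays moved. The work goes in short steps, Python scripts to look and compute and a tool call to move; the robot and the scene stay as the last step left them, time stands still between calls to the robot, and variables do not carry over. Pictures are saved under pics/ and viewed, at most 10 in all, crops included, and the job is handed in when it is done.

Besides the shell and the picture viewer there is one more tool, called after "Call:" by a JSON object that holds its "op" and its "data". apply_moves: Moves the arm, as the interface text tells. Its arguments: {"type":"object","properties":{"rows":{"type":"array","items":{"type":"array","items":{"type":"number"}}},"newtons":{"type":"number"}},"required":["rows"]}

```bash
mkdir -p pics; cat > h.py <<'E'
import numpy as np, cv2
from workcell import ctrl
def cam(n):
    m=ctrl.camera_model(n); f=200/np.tan(np.radians(m["fovy"])/2)
    K=np.array([[f,0,m["cx"]],[0,f,m["cy"]],[0,0,1]])
    if "mount" in m:
        s=ctrl.sense(); T=np.eye(4); T[:3,:3]=s["orientation"]; T[:3,3]=s["eef_pos"]
        C=T@np.array(m["mount"]); R=C[:3,:3].T; t=-R@C[:3,3]
    else: R=np.array(m["R"]);t=np.array(m["t"])
    return K,R,t
def ray(c,u,v):
    K,R,t=c; d=R.T@np.linalg.inv(K)@[u,v,1]; return -R.T@t,d/np.linalg.norm(d)
def plane(c,u,v,z):
    o,d=ray(c,u,v); return o+d*(z-o[2])/d[2]
def tri(rays):
    A=sum(np.eye(3)-np.outer(d,d) for o,d in rays); b=sum((np.eye(3)-np.outer(d,d))@o for o,d in rays)
    X=np.linalg.solve(A,b); return X,[np.linalg.norm(np.cross(X-o,d)) for o,d in rays]
def proj(c,X):
    K,R,t=c; p=K@(R@np.array(X)+t); return p[:2]/p[2]
def snap(n,f):
    c=cam(n); im=ctrl.read_camera(n); cv2.imwrite(f"pics/{f}.png",im[:,:,::-1]); return c,im
E
python3 - <<'E'
from h import *
for n in("top","scene"):
    c,im=snap(n,n+"0"); print(n,-c[1].T@c[2],c[0][0,0],c[1].round(3).tolist())
print(ctrl.sense()["eef_pos"],ctrl.sense()["orientation"],ctrl.camera_model("wrist"))
E
```

```text
top [ 0.44012738 -0.27985088  0.88375973] 420.1091822653633 [[-0.023, -1.0, 0.012], [-0.987, 0.021, -0.162], [0.162, -0.016, -0.987]]
scene [ 0.21730849 -0.95755683  0.47163878] 416.3142814790987 [[0.864, -0.503, -0.016], [-0.26, -0.419, -0.87], [0.431, 0.756, -0.493]]
[ 0.18111962 -0.54504825  0.2304685 ] [[ 9.48983047e-01  3.15326733e-01 -4.77077829e-04]
 [ 3.15327072e-01 -9.48981337e-01  1.80567894e-03]
 [ 1.16640886e-04 -1.86399426e-03 -9.99998256e-01]] {'fovy': 62.07550923183123, 'cx': 318.67150259520656, 'cy': 193.93743383197872, 'mount': array([[ 7.14808795e-04, -9.54685073e-01, -2.97617037e-01,
         7.71738766e-02],
       [ 9.99999595e-01,  5.19481694e-04,  7.35398381e-04,
         7.98870564e-04],
       [-5.47467255e-04, -2.97617442e-01,  9.54685057e-01,
        -1.41822254e-01],
       [ 0.00000000e+00,  0.00000000e+00,  0.00000000e+00,
         1.00000000e+00]])}
```

View pics/top0.png

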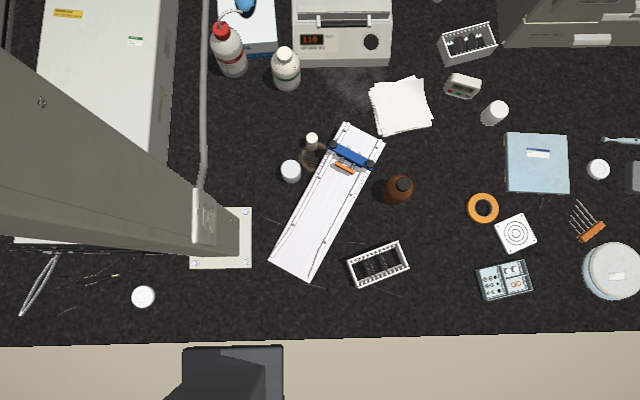

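View pics/scene0.png

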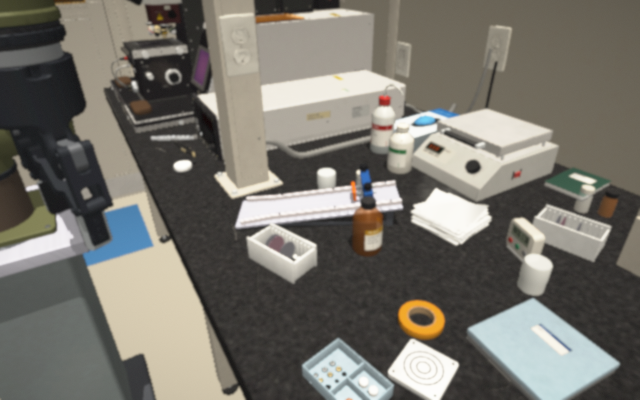

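The top view shows the ramp from its lower edge, about (268,262)–(308,281), to its upper edge, about (346,122)–(385,142). The cassette is at about (378,264), the bottle at (400,188), the case at (291,171), the vial at (312,140) and the post at (215,240). The scene view shows the same layout: cassette at (282,250), bottle at (367,228).

```bash
python3 - <<'E'
from h import *
a=cv2.imread("pics/top0.png")[110:300,255:425]; b=cv2.imread("pics/scene0.png")[180:290,225:415]
a=cv2.resize(a,None,fx=3,fy=3,interpolation=2)  # 510x570
cv2.imwrite("pics/cropt.png",a)
cv2.imwrite("pics/crops.png",cv2.resize(b,None,fx=4,fy=4,interpolation=2))
ct=cam("top")
for n,u,v,z in[("ll",268,262,.008),("lr",308,281,.008),("ul",346,122,.048),("ur",385,142,.048)]: print(n,plane(ct,u,v,z).round(3))
g=cv2.cvtColor(cv2.imread("pics/top0.png"),6); m=(g>150).astype(np.uint8)
cs,_=cv2.findContours(m,0,1)
for c in cs:
    r=cv2.minAreaRect(c)
    if r[1][0]*r[1][1]>400 and 260<r[0][0]<420 and r[0][1]>110: print(r,[plane(ct,*p,.047).round(3).tolist() for p in cv2.boxPoints(r)])
E
```

```text
ll [ 0.456 -0.196  0.008]
lr [ 0.415 -0.277  0.008]
ul [ 0.739 -0.363  0.048]
ur [ 0.695 -0.442  0.048]
((319.5, 365.0), (68.0, 639.0), 90.0) [[0.337, 0.31, 0.047], [0.306, -0.917, 0.047], [0.183, -0.898, 0.047], [0.215, 0.299, 0.047]]
((377.87933349609375, 263.94830322265625), (31.011117935180664, 55.52289962768555), 68.19859313964844) [[0.455, -0.354, 0.047], [0.494, -0.458, 0.047], [0.437, -0.478, 0.047], [0.399, -0.375, 0.047]]
((318.45989990234375, 215.57327270507812), (48.637081146240234, 127.7010498046875), 28.70595359802246) [[0.459, -0.197, 0.047], [0.685, -0.324, 0.047], [0.634, -0.41, 0.047], [0.412, -0.28, 0.047]]
((359.2830810546875, 140.91213989257812), (48.577362060546875, 23.61334800720215), 27.758541107177734) [[0.701, -0.334, 0.047], [0.746, -0.358, 0.047], [0.695, -0.445, 0.047], [0.651, -0.42, 0.047]]
```

View pics/cropt.png

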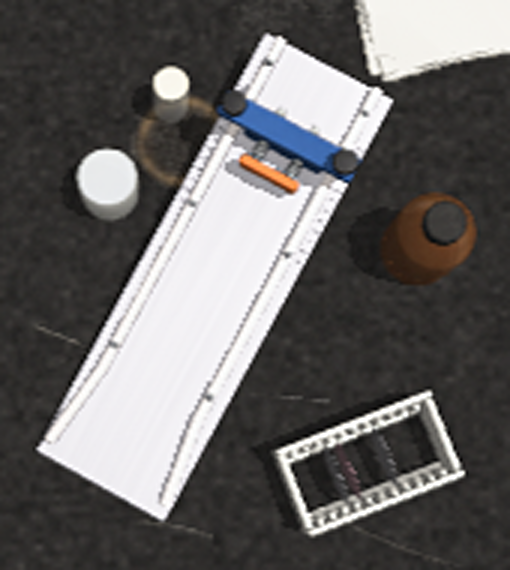

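View pics/crops.png

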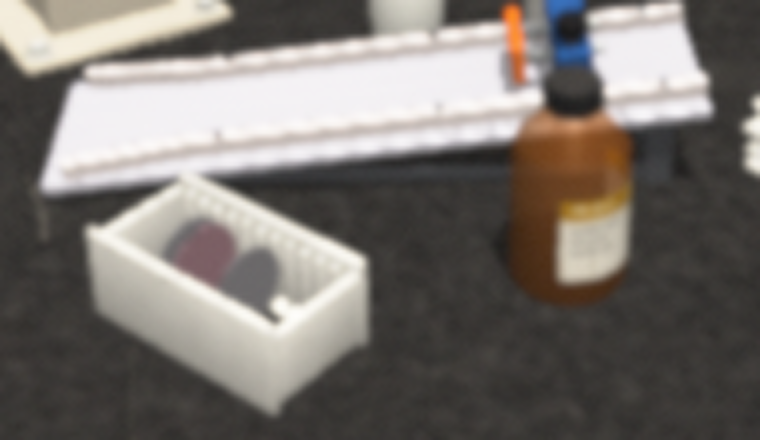

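The cassette's rim corners and the ramp's corners are clear in both crops, so I triangulate them next.

```bash
python3 - <<'E'
from h import *
ct=cam("top");cs=cam("scene")
T=lambda a:(a[0]/3+255,a[1]/3+110); S=lambda a:(a[0]/4+225,a[1]/4+180)
P={"p4":((310,533),(88,228)),"p1":((276,452),(185,178)),"p3":((463,470),(275,350)),"p2":((430,393),(368,265)),
"ll":((38,449),(80,78)),"lr":((164,520),(42,190)),"ul":((268,36),(680,5)),"ur":((392,98),(712,115))}
R={}
for k,(a,b) in P.items():
    X,e=tri([ray(ct,*T(a)),ray(cs,*S(b))]); R[k]=X; print(k,X.round(4),np.round(e,4))
print("cass",sum(R[k] for k in("p1","p2","p3","p4"))/4)
lo=(R["ll"]+R["lr"])/2;up=(R["ul"]+R["ur"])/2;d=up-lo
print(lo,up,np.linalg.norm(d),np.degrees(np.arctan2(d[1],d[0])),np.degrees(np.arcsin(d[2]/np.linalg.norm(d))))
for n,(u,v),z in[("bottlecap",(445,222),.104),("case",(108,170),.053),("vial",(171,80),.054),("padL",(242,158),.05),("padR",(297,188),.05),("blkL",(220,105),.07),("blkR",(352,172),.07)]: print(n,plane(ct,*T((u,v)),z).round(3))
# refined with fixed heights
c=[plane(ct,*T(P[k][0]),.047) for k in("p1","p2","p3","p4")];print(np.mean(c,0),np.round(c,3).tolist())
print([plane(ct,*T(P[k][0]),z).round(4).tolist() for k,z in(("ll",.008),("lr",.008),("ul",.048),("ur",.048))])
print([plane(cs,*S(P[k][1]),z).round(4).tolist() for k,z in(("ll",.008),("lr",.008),("ul",.048),("ur",.048))])
E
```

```text
p4 [ 0.402  -0.3762  0.044 ] [0.0011 0.0011]
p1 [ 0.456  -0.3566  0.0397] [0.0022 0.0022]
p3 [ 0.44   -0.4812  0.034 ] [0.0007 0.0007]
p2 [ 0.493  -0.461   0.0423] [0.0026 0.0026]
ll [ 0.4632 -0.1964  0.0103] [0.0031 0.0031]
lr [ 0.4114 -0.281   0.005 ] [0.0011 0.0011]
ul [ 0.7415 -0.3613  0.0509] [0.0033 0.0033]
ur [ 0.6959 -0.4454  0.0426] [0.0011 0.0011]
cass [ 0.44774648 -0.4187714   0.03999631]
[ 0.43729154 -0.23869759  0.00764134] [ 0.71867675 -0.40334454  0.0467619 ] 0.32835449679408074 -30.33318570402661 6.842542469602338
bottlecap [ 0.594 -0.462  0.104]
case [ 0.645 -0.248  0.053]
vial [ 0.707 -0.292  0.054]
padL [ 0.652 -0.339  0.05 ]
padR [ 0.631 -0.376  0.05 ]
blkL [ 0.684 -0.324  0.07 ]
blkR [ 0.636 -0.41   0.07 ]
[ 0.4461521  -0.41688519  0.047     ] [[0.454, -0.355, 0.047], [0.49, -0.459, 0.047], [0.439, -0.478, 0.047], [0.401, -0.376, 0.047]]
[[0.4603, -0.1952, 0.008], [0.4104, -0.2807, 0.008], [0.7395, -0.3598, 0.048], [0.6932, -0.4438, 0.048]]
[[0.4674, -0.1936, 0.008], [0.4112, -0.2858, 0.008], [0.7493, -0.3571, 0.048], [0.6911, -0.4519, 0.048]]
```

Call:
{"op": "apply_moves", "data": {"rows": [[29,-4,5,0,0,0,85],[29,-4,5,0,0,0,85],[29,-4,5,0,0,0,85],[29,-4,5,0,0,0,85],[29,-4,5,0,0,0,85],[29,-4,5,0,0,0,85],[29,-4,5,0,0,0,85],[29,-4,5,0,0,0,85],[29,-4,5,0,0,0,85],[29,-4,5,0,0,0,85]]}}

```text
clock: 0.93
eef_pos: [0.4448, -0.4152, 0.1806]
orientation: [[0.949, 0.315, -0.001], [0.315, -0.949, 0.001], [-0.0, -0.001, -1.0]]
contact_force: [0.1, 0.2, -0.2]
gripper_width: 0.997
grasp_force: 0.0
```

Call:
{"op": "apply_moves", "data": {"rows": [[0,0,0,0,0,0.12,85],[0,0,0,0,0,0.12,85],[0,0,0,0,0,0.12,85],[0,0,0,0,0,0.12,85],[0,0,0,0,0,0.12,85],[0,0,0,0,0,0.12,85],[0,0,0,0,0,0.12,85],[0,0,0,0,0,0.12,85],[0,0,0,0,0,0.12,85],[0,0,0,0,0,0.12,85],[0,0,0,0,0,0.12,85],[0,0,0,0,0,0.12,85],[0,0,0,0,0,0.096,85],[0,0,0,0,0,0,85],[0,0,0,0,0,0,85]]}}

```text
clock: 2.18
eef_pos: [0.4437, -0.416, 0.1809]
orientation: [[0.351, -0.936, -0.001], [-0.936, -0.351, 0.001], [-0.001, 0.0, -1.0]]
contact_force: [0.3, 0.5, 0.3]
gripper_width: 0.998
grasp_force: 0.0
```

```bash
python3 - <<'E'
from h import *
c,im=snap("wrist","w1"); s=ctrl.sense();print(s["eef_pos"],s["orientation"],s["clock"])
g=cv2.cvtColor(im,7); m=(g>130).astype(np.uint8); cs,_=cv2.findContours(m,0,1)
for k in cs:
    if cv2.contourArea(k)>3000: print(cv2.minAreaRect(k))
for n,p in[("c",(.446,-.417,.047))]:print(proj(c,p))
E
```

```text
[ 0.4437182  -0.41610983  0.18094619] [[ 3.50666743e-01 -9.36500178e-01 -5.01491070e-04]
 [-9.36500068e-01 -3.50666988e-01  5.34970788e-04]
 [-6.76856602e-04  2.82049957e-04 -9.99999731e-01]] 2.2333
((316.5, 173.5), (125.0, 73.0), 90.0)
((538.0, 195.0), (390.0, 202.0), 90.0)
((113.2340087890625, 182.97659301757812), (421.8189392089844, 124.68697357177734), 46.81510543823242)
[317.71357871 182.04141617]
```

View pics/w1.png

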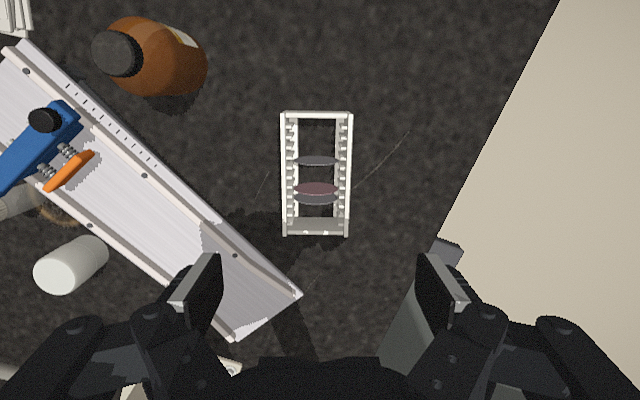

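The wrist view shows the cassette's rim spanning about (280,111) to (352,236), square in the image. The ramp's lower corners are at (302,294) and (232,341), and its pad is at (68,170).

```bash
python3 - <<'E'
from h import *
c=cam("wrist");ct=cam("top")
Q=[plane(c,u,v,.047) for u,v in((281,111),(353,112),(350,236),(283,236))]
print(np.round(Q,4).tolist(),np.mean(Q,0))
T=lambda a:(a[0]/3+255,a[1]/3+110)
for w,t in(((281,111),(463,470)),((353,112),(463,470)),((281,111),(430,393)),((350,236),(310,533)),((283,236),(276,452))):
    print(tri([ray(c,*w),ray(ct,*T(t))]))
print("lr",plane(c,302,294,.008),"ll",plane(c,232,341,.008),"ur",plane(c,25,40,.048),tri([ray(c,302,294),ray(ct,309.7,283.3)]))
print("post",plane(ct,221,237,.006),[plane(ct,*p,.006).round(3) for p in((252,207),(251,268))])
E
```

```text
[[0.4945, -0.4622, 0.047], [0.4399, -0.4819, 0.047], [0.401, -0.38, 0.047], [0.4577, -0.3587, 0.047]] [ 0.44827412 -0.42070579  0.047     ]
(array([ 0.46341886, -0.46410354,  0.13217148]), [np.float64(0.02480575422085983), np.float64(0.02480575422085978)])
(array([ 0.4387995 , -0.48138032,  0.03313331]), [np.float64(0.0005677601426251314), np.float64(0.000567760142625086)])
(array([ 0.49307711, -0.46119444,  0.03731902]), [np.float64(0.0022481550396721574), np.float64(0.0022481550396721054)])
(array([ 0.39994628, -0.3767476 ,  0.03956283]), [np.float64(0.0009475448210049031), np.float64(0.000947544821004807)])
(array([ 0.4556622 , -0.35566277,  0.04000567]), [np.float64(0.0016983262186143432), np.float64(0.00169832621861423)])
lr [ 0.41399591 -0.28225345  0.008     ] ll [ 0.4682873  -0.19526666  0.008     ] ur [ 0.69230092 -0.44380017  0.048     ] (array([ 0.41186275, -0.28040814,  0.00468882]), [np.float64(0.001554641895410201), np.float64(0.0015546418954101066)])
post [ 0.50929162 -0.09822721  0.006     ] [array([ 0.571, -0.163,  0.006]), array([ 0.444, -0.161,  0.006])]
```

Call:
{"op": "apply_moves", "data": {"rows": [[4,-2.5,25,0,0,0,85],[0,0,30,0,0,0,85],[0,0,30,0,0,0,85],[0,0,30,0,0,0,85],[0,0,20,0,0,0,85],[0,0,20,0,0,0,85],[0,0,9,0,0,0,85],[0,0,0,0,0,0,85],[0,0,0,0,0,0,85]]}}

```text
clock: 2.98
eef_pos: [0.4477, -0.4192, 0.0172]
orientation: [[0.349, -0.937, -0.0], [-0.937, -0.349, 0.0], [-0.001, 0.0, -1.0]]
contact_force: [0.6, 0.6, 1.2]
gripper_width: 1.0
grasp_force: 0.0
```

Call:
{"op": "apply_moves", "data": {"rows": [[0,0,0,0,0,0,70],[0,0,0,0,0,0,60],[0,0,0,0,0,0,55],[0,0,0,0,0,0,55],[0,0,0,0,0,0,50],[0,0,0,0,0,0,50],[0,0,0,0,0,0,50],[0,0,0,0,0,0,50]], "newtons": 35}}

```text
clock: 3.65
eef_pos: [0.4485, -0.4202, 0.0191]
orientation: [[0.348, -0.937, 0.002], [-0.937, -0.348, -0.003], [0.003, -0.001, -1.0]]
contact_force: [-0.0, -0.4, 6.4]
gripper_width: 0.697
grasp_force: 40.0
```

Call:
{"op": "apply_moves", "data": {"rows": [[0,0,-5,0,0,0,50],[0,0,-10,0,0,0,50],[0,0,-20,0,0,0,50],[0,0,-25,0,0,0,50],[0,0,-25,0,0,0,50],[0,0,-5,0,0,0,50],[0,0,0,0,0,0,50],[0,0,0,0,0,0,50]]}}

```text
clock: 4.32
eef_pos: [0.4473, -0.4188, 0.107]
orientation: [[0.348, -0.937, -0.0], [-0.937, -0.348, 0.0], [-0.0, 0.0, -1.0]]
contact_force: [-0.2, -0.7, -2.9]
gripper_width: 0.692
grasp_force: 39.0
```

```bash
python3 - <<'E'
from h import *
c,im=snap("wrist","w2"); s=ctrl.sense();print(s["eef_pos"],s["contact_force"],s["gripper_width"],s["grasp_force"])
# ramp edge corners in top view: fit refined line of guides not needed; print plan
E
```

```text
[ 0.44679537 -0.41820834  0.10613423] [-0.61340768  0.38645643 -2.41907894] 0.6932382630659613 39.03389275074005
```

View pics/w2.png

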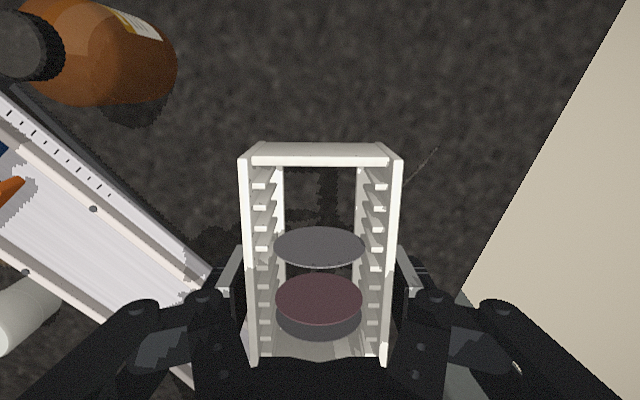

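Call:
{"op": "apply_moves", "data": {"rows": [[-14.6,-12.2,0,0,0,0,50],[-14.6,-12.2,0,0,0,0,50],[-14.6,-12.2,0,0,0,0,50],[-14.6,-12.2,0,0,0,0,50],[-14.6,-12.2,0,0,0,0,50],[-14.6,-12.2,0,0,0,0,50],[-14.6,-12.2,0,0,0,0,50],[-14.6,-12.2,0,0,0,0,50],[0,0,0,0,0,-0.1,50],[0,0,0,0,0,-0.1,50],[0,0,0,0,0,-0.1,50],[0,0,0,0,0,-0.1,50],[0,0,0,0,0,-0.1,50],[0,0,0,0,0,-0.1,50],[0,0,0,0,0,-0.086,50],[0,0,0,0,0.061,0,50],[0,0,0,0,0.061,0,50],[0,0,0,0,0,0,50],[0,0,0,0,0,0,50]]}}

```text
clock: 5.95
eef_pos: [0.4962, -0.2742, 0.1055]
orientation: [[0.857, -0.505, 0.1], [-0.502, -0.863, -0.058], [0.116, -0.0, -0.993]]
contact_force: [-0.2, 0.4, -2.7]
gripper_width: 0.692
grasp_force: 39.0
```

```bash
python3 - <<'E'
from h import *
c,im=snap("wrist","w3"); s=ctrl.sense();print(s["eef_pos"],s["orientation"],s["contact_force"],s["gripper_width"])
snap("top","t3")
E
```

```text
[ 0.4976006  -0.27514618  0.10617944] [[ 8.57122526e-01 -5.04900460e-01  1.02061258e-01]
 [-5.01377086e-01 -8.63177564e-01 -5.95441917e-02]
 [ 1.18160878e-01 -1.34507971e-04 -9.92994456e-01]] [ 0.75588083 -0.34534281 -2.65707521] 0.6934384153555421
```

View pics/w3.png

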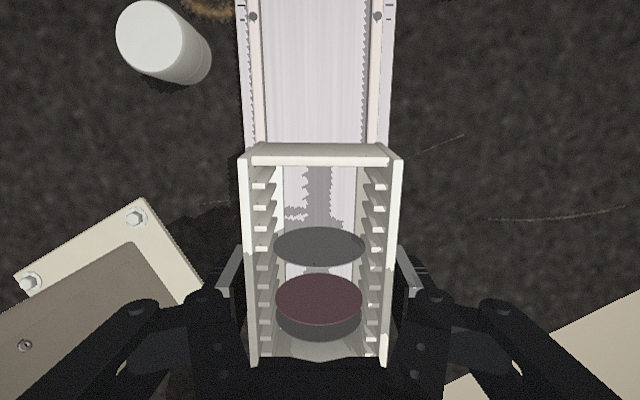

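The wrist view shows the held cassette over the ramp, nearly in line with it. The ramp's outer edges run from about x = 238 and 397 at the top of the image to 249 and 391 at row 140. I measure the remaining offset from those edges.

```bash
cat > edge.py <<'E'
from h import *
import sys
def run(f,rows):
    im=cv2.imread(f"pics/{f}.png"); g=im.max(2)
    c=cam("wrist"); s=ctrl.sense(); R=np.array(s["orientation"]);p=np.array(s["eef_pos"])
    a=np.radians(7); yaw=np.radians(-30.3); n=np.array([-np.sin(a)*np.cos(yaw),-np.sin(a)*np.sin(yaw),np.cos(a)])
    o=np.array([.438,-.239,.008])
    def hit(u,v):
        q,d=ray(c,u,v); return q+d*(n@(o-q))/(n@d)
    Lp=[];Rp=[]
    for v in rows:
        r=np.where(g[v,225:415]>140)[0]+225
        Lp.append(hit(r[0],v));Rp.append(hit(r[-1],v))
    Lp,Rp=np.array(Lp),np.array(Rp); M=(Lp+Rp)/2
    print("width",np.linalg.norm(Lp-Rp,axis=1).round(4))
    mt=(M-p)@R; print("mid in tool",mt.round(4).tolist())
    k=np.polyfit(mt[:,0],mt[:,1],1); print("slope,lat at TCP",k)
    d=M[0]-M[-1]; print("yaw deg",np.degrees(np.arctan2(d[1],d[0])))
E
python3 - <<'E'
from edge import *
run("w3",[30,50,70,90,110,125])
c=cam("wrist");s=ctrl.sense(); R=np.array(s["orientation"]);p=np.array(s["eef_pos"])
# held rim in tool coords at tool z=-0.028
K=c[0];m=np.array(ctrl.camera_model("wrist")["mount"])
for u,v in((240,160),(402,160),(249,366),(387,366)):
    d=m[:3,:3]@np.linalg.inv(K)@[u,v,1]; t=(-.028-m[2,3])/d[2]; print((m[:3,3]+d*t).round(4))
E
```

```text
width [0.0989 0.0987 0.0984 0.0987 0.0991 0.0991]
mid in tool [[0.1137, -0.0023, 0.089], [0.102, -0.0027, 0.0891], [0.09, -0.0024, 0.0891], [0.0776, -0.0024, 0.0891], [0.0647, -0.0024, 0.0891], [0.0547, -0.0024, 0.0892]]
slope,lat at TCP [-0.00030479 -0.00239819]
yaw deg -30.443477770927956
[ 0.0542 -0.0277 -0.028 ]
[ 0.0542  0.0286 -0.028 ]
[-0.035 -0.03  -0.028]
[-0.035   0.0289 -0.028 ]
```

Call:
{"op": "apply_moves", "data": {"rows": [[0,-2.5,10,0,0,0,50],[0,0,15,0,0,0,50],[0,0,15,0,0,0,50],[0,0,8,0,0,0,50],[0,0,0,0,0,0,50],[0,0,0,0,0,0,50]]}}

```text
clock: 6.55
eef_pos: [0.5048, -0.2764, 0.0588]
orientation: [[0.857, -0.505, 0.104], [-0.501, -0.863, -0.06], [0.12, -0.0, -0.993]]
contact_force: [-0.5, -0.9, -2.6]
gripper_width: 0.695
grasp_force: 38.9
```

```bash
python3 - <<'E'
from edge import *
snap("wrist","w4"); run("w4",[10,30,50,70,90,110,125])
E
```

```text
width [0.0931 0.0947 0.0962 0.0978 0.0984 0.0986 0.0982]
mid in tool [[0.1151, 0.0001, 0.0417], [0.1062, 0.0001, 0.0417], [0.0969, 0.0001, 0.0417], [0.0874, 0.0001, 0.0417], [0.0775, 0.0001, 0.0417], [0.0673, -0.0001, 0.0417], [0.0594, 0.0001, 0.0417]]
slope,lat at TCP [5.33411619e-04 1.59057534e-05]
yaw deg -30.228286956851754
```

View pics/w4.png

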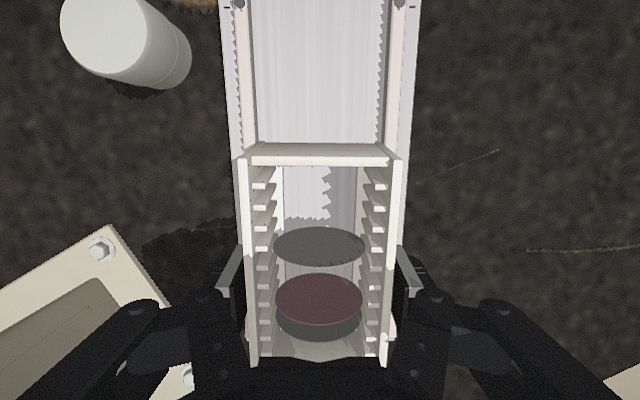

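The ramp's middle line is within 0.1 mm of the tool's axis, and the view shows the cassette centred between the guides (257 and 383 at row 130). I lower it in small steps now.

Call:
{"op": "apply_moves", "data": {"rows": [[0,0,8,0,0,0,50],[0,0,6,0,0,0,50],[0,0,3,0,0,0,50],[0,0,1,0,0,0,50],[0,0,0,0,0,0,50],[0,0,0,0,0,0,50]]}}

```text
clock: 7.1
eef_pos: [0.5067, -0.2776, 0.0418]
orientation: [[0.857, -0.505, 0.105], [-0.501, -0.863, -0.061], [0.122, -0.0, -0.993]]
contact_force: [-0.1, -0.6, -1.7]
gripper_width: 0.691
grasp_force: 39.0
```

Call:
{"op": "apply_moves", "data": {"rows": [[0,0,1,0,0,0,50],[0,0,1,0,0,0,50],[0,0,0,0,0,0,50],[0,0,0,0,0,0,50]]}}

```text
clock: 7.43
eef_pos: [0.5069, -0.2777, 0.0399]
orientation: [[0.857, -0.505, 0.105], [-0.501, -0.863, -0.061], [0.122, -0.0, -0.993]]
contact_force: [-1.1, 0.7, -1.4]
gripper_width: 0.693
grasp_force: 39.0
```

Call:
{"op": "apply_moves", "data": {"rows": [[0,0,1,0,0,0,50],[0,0,0.5,0,0,0,50],[0,0,0,0,0,0,50],[0,0,0,0,0,0,50]]}}

```text
clock: 7.77
eef_pos: [0.507, -0.2778, 0.0383]
orientation: [[0.857, -0.505, 0.105], [-0.501, -0.863, -0.061], [0.122, -0.0, -0.993]]
contact_force: [-0.5, 0.2, -1.5]
gripper_width: 0.693
grasp_force: 39.0
```

Call:
{"op": "apply_moves", "data": {"rows": [[0,0,0.7,0,0,0,50],[0,0,0,0,0,0,50],[0,0,0,0,0,0,50]]}}

```text
clock: 8.02
eef_pos: [0.5071, -0.2778, 0.0376]
orientation: [[0.857, -0.505, 0.105], [-0.501, -0.863, -0.061], [0.122, 0.0, -0.993]]
contact_force: [-0.3, -0.1, -2.0]
gripper_width: 0.693
grasp_force: 39.0
```

Call:
{"op": "apply_moves", "data": {"rows": [[0,0,0.7,0,0,0,50],[0,0,0,0,0,0,50],[0,0,0,0,0,0,50]]}}

```text
clock: 8.27
eef_pos: [0.5071, -0.2778, 0.0373]
orientation: [[0.857, -0.505, 0.105], [-0.501, -0.863, -0.062], [0.122, -0.0, -0.993]]
contact_force: [-1.9, 0.7, 2.5]
gripper_width: 0.692
grasp_force: 39.6
```

The force has turned from −2.7 N to +2.5 N, so the cassette is touching the ramp; I let go.

Call:
{"op": "apply_moves", "data": {"rows": [[0,0,0,0,0,0,61],[0,0,0,0,0,0,63],[0,0,0,0,0,0,66],[0,0,0,0,0,0,70],[0,0,0,0,0,0,76],[0,0,0,0,0,0,82],[0,0,0,0,0,0,82],[0,0,0,0,0,0,82],[0,0,-10,0,0,0,82],[0,0,-20,0,0,0,82],[0,0,-30,0,0,0,82],[0,0,-20,0,0,0,82],[0,0,0,0,0,0,82],[0,0,0,0,0,0,82]]}}

```text
clock: 9.43
eef_pos: [0.4996, -0.2735, 0.1184]
orientation: [[0.856, -0.505, 0.108], [-0.501, -0.863, -0.064], [0.126, 0.0, -0.992]]
contact_force: [-0.4, 0.4, -0.5]
gripper_width: 0.963
grasp_force: 0.0
```

```bash
python3 - <<'E'
from h import *
snap("wrist","w5"); print(ctrl.sense()["contact_force"])
E
```

```text
[-0.11904423 -0.00631498  0.17474686]
```

View pics/w5.png

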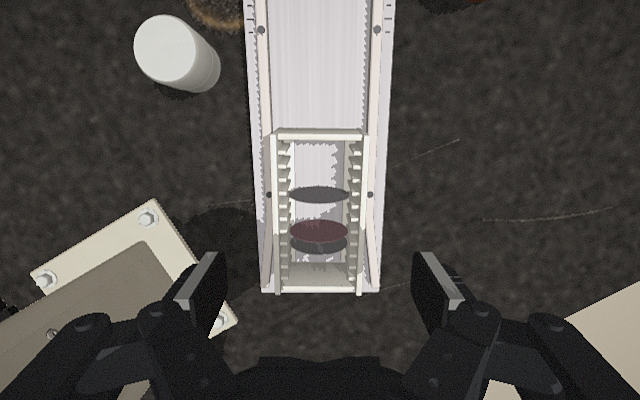

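The wrist view shows the cassette, let go, lying straight between the guides: rim about (270,130) to (368,293), guides even on both sides. Next I go behind its lower end.

Call:
{"op": "apply_moves", "data": {"rows": [[-15,0,0,0,0,0,60],[-20,0,0,0,0,0,40],[-20,0,0,0,0,0,25],[-20,0,0,0,0,0,25],[-15,0,0,0,0,0,25],[-5,0,0,0,0,0,25],[0,0,0,0,0,0,25],[0,0,0,0,0,0,25]]}}

```text
clock: 10.15
eef_pos: [0.4179, -0.2257, 0.1045]
orientation: [[0.857, -0.505, 0.105], [-0.501, -0.863, -0.062], [0.122, 0.0, -0.993]]
contact_force: [1.2, 0.2, 0.5]
gripper_width: 0.289
grasp_force: 0.0
```

Call:
{"op": "apply_moves", "data": {"rows": [[0,0,15,0,0,0,25],[0,0,20,0,0,0,25],[0,0,20,0,0,0,25],[0,0,15,0,0,0,25],[0,0,10,0,0,0,25],[0,0,7,0,0,0,25],[0,0,0,0,0,0,25],[0,0,0,0,0,0,25]]}}

```text
clock: 10.82
eef_pos: [0.4273, -0.2312, 0.0182]
orientation: [[0.857, -0.505, 0.105], [-0.501, -0.863, -0.061], [0.122, -0.0, -0.993]]
contact_force: [-0.2, 0.2, -0.7]
gripper_width: 0.298
grasp_force: 0.0
```

```bash
python3 - <<'E'
from h import *
snap("wrist","w6"); s=ctrl.sense();print(s["contact_force"],s["eef_pos"],s["joint_positions"])
E
```

```text
[-0.78315102 -0.26406914 -0.53526941] [ 0.42729685 -0.23122563  0.01861864] [-0.58850722  0.42355129  2.04918953  0.013869    0.54627175  1.50005779]
```

View pics/w6.png

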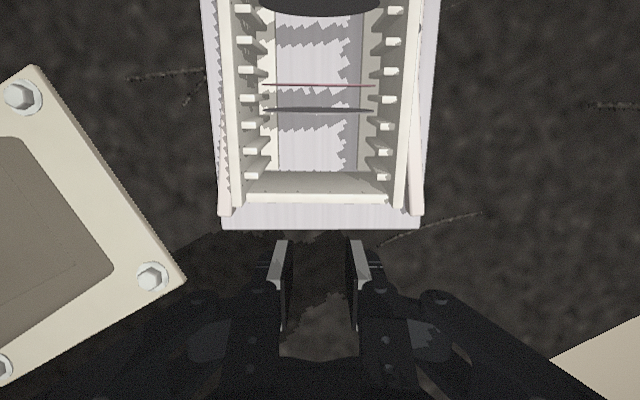

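The fingers are centred behind the lower end wall (wall at row 200, fingertips at row 240 and columns 280 and 358). I start the push up the slope.

Call:
{"op": "apply_moves", "data": {"rows": [[3,0,0,0,0,0,25],[4,0,0,0,0,0,25],[4,0,0,0,0,0,25],[4,0,0,0,0,0,25],[3,0,0,0,0,0,25],[2,0,0,0,0,0,25],[2,0,0,0,0,0,25],[2,0,0,0,0,0,25],[2,0,0,0,0,0,25],[2,0,0,0,0,0,25],[2,0,0,0,0,0,25],[2,0,0,0,0,0,25],[2,0,0,0,0,0,25]]}}

```text
clock: 11.95
eef_pos: [0.4553, -0.2475, 0.0223]
orientation: [[0.857, -0.505, 0.104], [-0.501, -0.863, -0.061], [0.121, -0.0, -0.993]]
contact_force: [-0.8, 0.2, -1.1]
gripper_width: 0.295
grasp_force: 0.7
```

Call:
{"op": "apply_moves", "data": {"rows": [[3,0,0,0,0,0,25],[3,0,0,0,0,0,25],[3,0,0,0,0,0,25],[3,0,0,0,0,0,25],[3,0,0,0,0,0,25],[3,0,0,0,0,0,25],[3,0,0,0,0,0,25],[3,0,0,0,0,0,25]]}}

```text
clock: 12.62
eef_pos: [0.4765, -0.2599, 0.0255]
orientation: [[0.857, -0.505, 0.105], [-0.501, -0.863, -0.061], [0.122, -0.0, -0.993]]
contact_force: [-1.1, 0.6, -0.3]
gripper_width: 0.291
grasp_force: 0.6
```

```bash
python3 - <<'E'
from h import *
snap("wrist","w7"); s=ctrl.sense();print(s["contact_force"],s["eef_pos"])
snap("top","t7")
a=cv2.imread("pics/w7.png"); b=cv2.resize(cv2.imread("pics/t7.png")[110:300,245:425],(379,400))
cv2.imwrite("pics/j7.png",cv2.resize(np.hstack([a,b]),(796,312)))
E
```

```text
[-0.51966814  0.00644405 -0.32902287] [ 0.47731044 -0.26047441  0.02573204]
```

View pics/j7.png

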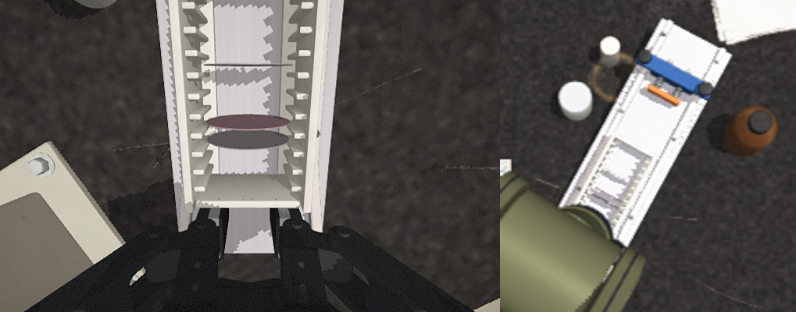

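Contact is made and the cassette slides straight. That was my last picture view (one over the limit), so from here I use numbers only. I get a rough figure for the remaining travel from the orange pad and then feel for it.

```bash
python3 - <<'E'
from h import *
im=cv2.imread("pics/top0.png"); h=cv2.cvtColor(im,cv2.COLOR_BGR2HSV)
m=cv2.inRange(h,(5,150,130),(20,255,255)); m[:, :320]=0;m[:,380:]=0;m[:140]=0;m[185:]=0
v,u=np.nonzero(m); c=cam("top"); o=np.array([.438,-.239,.008]); y=np.radians(-30.3);a=np.radians(7)
ex=np.array([np.cos(a)*np.cos(y),np.cos(a)*np.sin(y),np.sin(a)]);n=np.array([-np.sin(a)*np.cos(y),-np.sin(a)*np.sin(y),np.cos(a)])
for h0 in(.008,.030):
    X=[]
    for i,j in zip(u,v):
        q,d=ray(c,i,j); X.append((q+d*((n@(o+n*h0-q))/(n@d))-o)@ex)
    print(h0,np.percentile(X,[2,50,98]).round(4),len(X))
E
```

```text
0.008 [0.2366 0.2396 0.243 ] 65
0.03 [0.2338 0.2368 0.24  ] 65
```

Call:
{"op": "apply_moves", "data": {"rows": [[3,0,0,0,0,0,25],[3,0,0,0,0,0,25],[3,0,0,0,0,0,25],[3,0,0,0,0,0,25],[3,0,0,0,0,0,25],[3,0,0,0,0,0,25],[3,0,0,0,0,0,25],[3,0,0,0,0,0,25],[3,0,0,0,0,0,25],[2,0,0,0,0,0,25],[1,0,0,0,0,0,25],[1,0,0,0,0,0,25],[1,0,0,0,0,0,25]]}}

```text
clock: 13.8
eef_pos: [0.5033, -0.2757, 0.0293]
orientation: [[0.857, -0.505, 0.104], [-0.501, -0.863, -0.061], [0.121, 0.0, -0.993]]
contact_force: [-4.1, 2.3, 1.9]
gripper_width: 0.292
grasp_force: 2.2
```

Call:
{"op": "apply_moves", "data": {"rows": [[1,0,0,0,0,0,25],[1,0,0,0,0,0,25],[1,0,0,0,0,0,25],[1,0,0,0,0,0,25]]}}

```text
clock: 14.13
eef_pos: [0.5075, -0.2781, 0.0299]
orientation: [[0.857, -0.505, 0.106], [-0.501, -0.863, -0.062], [0.123, 0.0, -0.992]]
contact_force: [-0.9, -0.3, -0.6]
gripper_width: 0.293
grasp_force: 0.7
```

```bash
python3 - <<'E'
from h import *
snap("wrist","w8"); s=ctrl.sense();R=np.array(s["orientation"]);print(R.T@s["contact_force"],s["eef_pos"])
snap("top","t8")
a=cv2.imread("pics/t7.png").astype(int);b=cv2.imread("pics/t8.png").astype(int)
for f in("top0","t7","t8"):
    h=cv2.cvtColor(cv2.imread(f"pics/{f}.png"),cv2.COLOR_BGR2HSV)
    m=cv2.inRange(h,(5,150,130),(20,255,255)); m[:, :320]=0;m[:,380:]=0;m[:140]=0;m[185:]=0
    v,u=np.nonzero(m); print(f,len(u),u.mean(),v.mean())
# profile along the ramp centre line at rim height
c=cam("top"); o=np.array([.438,-.239,.008]); y=np.radians(-30.3);A=np.radians(7)
ex=np.array([np.cos(A)*np.cos(y),np.cos(A)*np.sin(y),np.sin(A)]);n=np.array([-np.sin(A)*np.cos(y),-np.sin(A)*np.sin(y),np.cos(A)])
ey=np.cross(n,ex)
g=[cv2.imread(f"pics/{f}.png",0) for f in("top0","t7","t8")]
for x in np.arange(.15,.25,.004):
    pr=proj(c,o+ex*x+n*.047).astype(int); print(round(x,3),[int(q[pr[1],pr[0]]) for q in g],end="; ")
E
```

```text
[-1.17631063 -0.20228609 -0.14074616] [ 0.50804963 -0.27842816  0.03002679]
top0 65 344.0615384615385 167.07692307692307
t7 68 344.0147058823529 167.13235294117646
t8 68 344.0147058823529 167.13235294117646
0.15 [243, 252, 170]; 0.154 [243, 172, 174]; 0.158 [243, 177, 196]; 0.162 [243, 247, 253]; 0.166 [243, 253, 251]; 0.17 [243, 250, 251]; 0.174 [243, 250, 251]; 0.178 [243, 250, 251]; 0.182 [243, 250, 252]; 0.186 [242, 250, 242]; 0.19 [243, 250, 177]; 0.194 [242, 250, 162]; 0.198 [243, 250, 254]; 0.202 [243, 250, 251]; 0.206 [242, 249, 250]; 0.21 [242, 250, 250]; 0.214 [242, 249, 250]; 0.218 [243, 251, 251]; 0.222 [150, 166, 168]; 0.226 [157, 172, 174]; 0.23 [66, 72, 74]; 0.234 [180, 191, 192]; 0.238 [238, 250, 251]; 0.242 [151, 168, 170]; 0.246 [158, 174, 176];
```

The earlier 4.7 N was a passing stick-slip: the pad hasn't moved and the force is back to about 1 N. About 30 mm remain.

Call:
{"op": "apply_moves", "data": {"rows": [[2,0,0,0,0,0,25],[2,0,0,0,0,0,25],[2,0,0,0,0,0,25],[2,0,0,0,0,0,25],[2,0,0,0,0,0,25],[2,0,0,0,0,0,25],[2,0,0,0,0,0,25],[2,0,0,0,0,0,25],[1,0,0,0,0,0,25],[1,0,0,0,0,0,25]]}}

```text
clock: 15.07
eef_pos: [0.5231, -0.2872, 0.0321]
orientation: [[0.857, -0.505, 0.106], [-0.501, -0.863, -0.062], [0.123, 0.0, -0.992]]
contact_force: [-0.6, 0.8, -0.8]
gripper_width: 0.292
grasp_force: 0.9
```

Call:
{"op": "apply_moves", "data": {"rows": [[1,0,0,0,0,0,25],[1,0,0,0,0,0,25],[1,0,0,0,0,0,25],[1,0,0,0,0,0,25]]}}

```text
clock: 15.4
eef_pos: [0.5259, -0.2889, 0.0325]
orientation: [[0.857, -0.505, 0.105], [-0.501, -0.863, -0.061], [0.122, -0.0, -0.993]]
contact_force: [-2.1, 0.8, -0.2]
gripper_width: 0.289
grasp_force: 0.9
```

Call:
{"op": "apply_moves", "data": {"rows": [[1,0,0,0,0,0,25],[1,0,0,0,0,0,25],[1,0,0,0,0,0,25]]}}

```text
clock: 15.65
eef_pos: [0.5286, -0.2904, 0.0329]
orientation: [[0.857, -0.505, 0.105], [-0.501, -0.863, -0.061], [0.122, 0.0, -0.993]]
contact_force: [-2.0, 1.3, 1.3]
gripper_width: 0.296
grasp_force: 1.5
```

Call:
{"op": "apply_moves", "data": {"rows": [[1,0,0,0,0,0,25],[1,0,0,0,0,0,25],[0,0,0,0,0,0,25]]}}

```text
clock: 15.9
eef_pos: [0.5307, -0.2917, 0.0333]
orientation: [[0.857, -0.505, 0.106], [-0.501, -0.863, -0.062], [0.123, 0.0, -0.992]]
contact_force: [-1.3, 1.4, -0.4]
gripper_width: 0.294
grasp_force: 0.6
```

Call:
{"op": "apply_moves", "data": {"rows": [[1,0,0,0,0,0,25],[0,0,0,0,0,0,25]]}}

```text
clock: 16.07
eef_pos: [0.5312, -0.292, 0.0333]
orientation: [[0.857, -0.505, 0.105], [-0.501, -0.863, -0.062], [0.122, 0.0, -0.993]]
contact_force: [-0.7, 0.5, -0.5]
gripper_width: 0.293
grasp_force: 0.9
```

Call:
{"op": "apply_moves", "data": {"rows": [[1,0,0,0,0,0,25],[0,0,0,0,0,0,25]]}}

```text
clock: 16.23
eef_pos: [0.5321, -0.2925, 0.0334]
orientation: [[0.857, -0.505, 0.105], [-0.501, -0.863, -0.062], [0.122, 0.0, -0.993]]
contact_force: [-0.9, 0.8, -0.4]
gripper_width: 0.293
grasp_force: 0.7
```

Call:
{"op": "apply_moves", "data": {"rows": [[1,0,0,0,0,0,25],[1,0,0,0,0,0,25],[0,0,0,0,0,0,25]]}}

```text
clock: 16.48
eef_pos: [0.5342, -0.2937, 0.0337]
orientation: [[0.857, -0.505, 0.106], [-0.501, -0.863, -0.062], [0.123, 0.0, -0.992]]
contact_force: [-0.8, 0.2, -1.9]
gripper_width: 0.293
grasp_force: 0.6
```

Call:
{"op": "apply_moves", "data": {"rows": [[1,0,0,0,0,0,25],[1,0,0,0,0,0,25],[0,0,0,0,0,0,25]]}}

```text
clock: 16.73
eef_pos: [0.5354, -0.2944, 0.0339]
orientation: [[0.857, -0.505, 0.105], [-0.501, -0.863, -0.061], [0.122, -0.0, -0.993]]
contact_force: [-3.5, 2.2, 0.1]
gripper_width: 0.289
grasp_force: 1.2
```

```bash
python3 - <<'E'
from h import *
snap("top","t9")
for f in("t8","t9"):
    h=cv2.cvtColor(cv2.imread(f"pics/{f}.png"),cv2.COLOR_BGR2HSV)
    m=cv2.inRange(h,(5,150,130),(20,255,255)); m[:, :320]=0;m[:,380:]=0;m[:140]=0;m[185:]=0
    v,u=np.nonzero(m); print(f,len(u),u.mean(),v.mean())
c=cam("top"); o=np.array([.438,-.239,.008]); y=np.radians(-30.3);A=np.radians(7)
ex=np.array([np.cos(A)*np.cos(y),np.cos(A)*np.sin(y),np.sin(A)]);n=np.array([-np.sin(A)*np.cos(y),-np.sin(A)*np.sin(y),np.cos(A)])
g=cv2.imread("pics/t9.png",0)
for x in np.arange(.2,.26,.003):
    pr=proj(c,o+ex*x+n*.047).astype(int); print(round(x,3),g[pr[1],pr[0]],end="; ")
E
```

```text
t8 68 344.0147058823529 167.13235294117646
t9 41 344.3658536585366 166.4390243902439
0.2 250; 0.203 251; 0.206 250; 0.209 250; 0.212 251; 0.215 252; 0.218 171; 0.221 175; 0.224 175; 0.227 116; 0.23 255; 0.233 235; 0.236 188; 0.239 236; 0.242 171; 0.245 176; 0.248 155; 0.251 27; 0.254 104; 0.257 118;
```

Call:
{"op": "apply_moves", "data": {"rows": [[0.5,0,0,0,0,0,25],[0.5,0,0,0,0,0,25],[0,0,0,0,0,0,25]]}}

```text
clock: 17.03
eef_pos: [0.5354, -0.2944, 0.0339]
orientation: [[0.857, -0.505, 0.104], [-0.501, -0.863, -0.061], [0.12, -0.0, -0.993]]
contact_force: [-4.2, 2.8, 2.2]
gripper_width: 0.294
grasp_force: 2.3
```

Call:
{"op": "apply_moves", "data": {"rows": [[0.5,0,0,0,0,0,25],[0.5,0,0,0,0,0,25],[0,0,0,0,0,0,25]]}}

```text
clock: 17.28
eef_pos: [0.5356, -0.2945, 0.0339]
orientation: [[0.857, -0.505, 0.103], [-0.501, -0.863, -0.06], [0.119, -0.0, -0.993]]
contact_force: [-5.0, 2.8, 3.4]
gripper_width: 0.293
grasp_force: 3.0
```

Call:
{"op": "apply_moves", "data": {"rows": [[0.5,0,0,0,0,0,25],[0.5,0,0,0,0,0,25],[0,0,0,0,0,0,25],[0,0,0,0,0,0,25]]}}

```text
clock: 17.62
eef_pos: [0.5358, -0.2946, 0.0339]
orientation: [[0.857, -0.505, 0.102], [-0.501, -0.863, -0.059], [0.118, -0.0, -0.993]]
contact_force: [-6.8, 3.2, 5.5]
gripper_width: 0.293
grasp_force: 3.6
```

```bash
python3 - <<'E'
from h import *
s=ctrl.sense();R=np.array(s["orientation"]);print(R.T@s["contact_force"],s["eef_pos"],(np.array(s["eef_pos"])-[.438,-.239,.008])@R)
E
```

```text
[-6.82721713  0.68825563 -6.32813185] [ 0.53582366 -0.29461562  0.03394974] [ 0.11479025 -0.00137677 -0.01254022]
```

The tool is also pressing down on the cassette (about 6 N), which adds friction. I ease it up a little.

Call:
{"op": "apply_moves", "data": {"rows": [[0,0,-0.5,0,0,0,25],[0,0,-0.5,0,0,0,25],[0,0,0,0,0,0,25]]}}

```text
clock: 17.87
eef_pos: [0.5371, -0.2954, 0.0348]
orientation: [[0.857, -0.505, 0.104], [-0.501, -0.863, -0.061], [0.12, -0.0, -0.993]]
contact_force: [-3.6, 1.2, -1.8]
gripper_width: 0.294
grasp_force: 2.1
```

```bash
cat > st.py <<'E'
from h import *
s=ctrl.sense();R=np.array(s["orientation"]);print(R.T@s["contact_force"],(np.array(s["eef_pos"])-[.438,-.239,.008])@R,R[2,0],R.T@s["ft_torque"])
snap("top","tt")
h=cv2.cvtColor(cv2.imread("pics/tt.png"),cv2.COLOR_BGR2HSV)
m=cv2.inRange(h,(5,150,130),(20,255,255)); m[:, :320]=0;m[:,380:]=0;m[:140]=0;m[185:]=0
v,u=np.nonzero(m); print(len(u),u.mean(),v.mean())
E
python3 st.py
```

```text
[-3.93487386  0.79697331  1.3850925 ] [ 0.11641434 -0.0013297  -0.01288222] 0.12010718609338225 [-0.08350147 -0.72010661  0.03468583]
42 345.5952380952381 165.8095238095238
```

Call:
{"op": "apply_moves", "data": {"rows": [[0.5,0,0,0,0,0,25],[0.5,0,0,0,0,0,25],[0,0,0,0,0,0,25],[0,0,0,0,0,0,25]]}}

```text
clock: 18.25
eef_pos: [0.5379, -0.2959, 0.0348]
orientation: [[0.857, -0.505, 0.103], [-0.501, -0.863, -0.06], [0.12, 0.0, -0.993]]
contact_force: [-4.3, 1.3, -3.2]
gripper_width: 0.296
grasp_force: 2.6
```

```bash
python3 st.py
```

```text
[-4.72693138  1.00461222  2.63578086] [ 0.11731744 -0.00132175 -0.01288828] 0.11976303983772395 [-0.11014008 -0.95102519 -0.02192289]
41 345.5121951219512 165.1951219512195
```

Call:
{"op": "apply_moves", "data": {"rows": [[0.5,0,0,0,0,0,25],[0.5,0,0,0,0,0,25],[0.4,0,0,0,0,0,25],[0,0,0,0,0,0,25],[0,0,0,0,0,0,25],[0,0,0,0,0,0,25]]}}

```text
clock: 18.8
eef_pos: [0.5385, -0.2962, 0.0348]
orientation: [[0.857, -0.505, 0.102], [-0.501, -0.863, -0.06], [0.118, -0.0, -0.993]]
contact_force: [-5.0, 3.0, -3.1]
gripper_width: 0.293
grasp_force: 3.1
```

```bash
python3 st.py
```

```text
[-6.16854549e+00 -3.25254163e-03  2.34874983e+00] [ 0.11797841 -0.00134378 -0.0129136 ] 0.11849794979034542 [-0.10569761 -1.06197963  0.00693376]
40 345.175 164.725
```

Call:
{"op": "apply_moves", "data": {"rows": [[0.4,0,0,0,0,0,25],[0.4,0,0,0,0,0,25],[0.2,0,0,0,0,0,25],[0,0,0,0,0,0,25],[0,0,0,0,0,0,25],[0,0,0,0,0,0,25]]}}

```text
clock: 19.35
eef_pos: [0.5388, -0.2964, 0.0348]
orientation: [[0.857, -0.505, 0.101], [-0.501, -0.863, -0.059], [0.117, -0.0, -0.993]]
contact_force: [-6.5, 3.0, -2.3]
gripper_width: 0.289
grasp_force: 3.6
```

```bash
python3 st.py
```

```text
[-7.33124901  0.72841766  1.45531124] [ 0.11832712 -0.00135308 -0.0129718 ] 0.11739531472014963 [-0.07414134 -1.18428636  0.03193835]
40 345.675 164.7
```

About 7.3 N in total, or some 5 N on the pad. I ease off slowly.

Call:
{"op": "apply_moves", "data": {"rows": [[-0.4,0,0,0,0,0,25],[-0.4,0,0,0,0,0,25],[-0.4,0,0,0,0,0,25],[-0.4,0,0,0,0,0,25],[-0.4,0,0,0,0,0,25],[-0.4,0,0,0,0,0,25],[-0.4,0,0,0,0,0,25],[-0.4,0,0,0,0,0,25],[-0.4,0,0,0,0,0,25],[-0.4,0,0,0,0,0,25],[-0.4,0,0,0,0,0,25],[-0.4,0,0,0,0,0,25]]}}

```text
clock: 20.4
eef_pos: [0.537, -0.2953, 0.0352]
orientation: [[0.857, -0.505, 0.106], [-0.501, -0.863, -0.062], [0.123, -0.0, -0.992]]
contact_force: [-2.7, 2.6, -1.5]
gripper_width: 0.291
grasp_force: 1.9
```

```bash
python3 st.py
```

```text
[-3.80961358 -0.87568678  1.03337945] [ 0.11635964 -0.00134822 -0.01307046] 0.12263347724544248 [-0.0726687  -0.73661328  0.02496796]
42 345.5952380952381 165.8095238095238
```

Call:
{"op": "apply_moves", "data": {"rows": [[-0.4,0,0,0,0,0,25],[-0.4,0,0,0,0,0,25],[-0.4,0,0,0,0,0,25],[-0.4,0,0,0,0,0,25],[-0.4,0,0,0,0,0,25],[-0.4,0,0,0,0,0,25],[-0.4,0,0,0,0,0,25],[-0.4,0,0,0,0,0,25],[-0.4,0,0,0,0,0,25],[-0.4,0,0,0,0,0,25],[-0.4,0,0,0,0,0,25],[-0.4,0,0,0,0,0,25]]}}

```text
clock: 21.45
eef_pos: [0.5327, -0.2928, 0.0346]
orientation: [[0.857, -0.505, 0.106], [-0.501, -0.863, -0.062], [0.122, 0.0, -0.992]]
contact_force: [-0.6, 0.4, -0.9]
gripper_width: 0.292
grasp_force: 0.0
```

```bash
python3 st.py
```

```text
[-0.82823907 -0.08040191  0.80756181] [ 0.11134816 -0.00136409 -0.01312533] 0.12231599925250962 [-0.03134032 -0.03383002  0.02955682]
45 344.73333333333335 166.46666666666667
```

Call:
{"op": "apply_moves", "data": {"rows": [[-1,0,0,0,0,0,25],[-2,0,0,0,0,0,25],[-4,0,0,0,0,0,25],[-6,0,0,0,0,0,25],[-8,0,0,0,0,0,25],[-8,0,0,0,0,0,25],[-6,0,0,0,0,0,25],[-3,0,0,0,0,0,25],[0,0,0,0,0,0,25],[0,0,-15,0,0,0,25],[0,0,-30,0,0,0,25],[0,0,-30,0,0,0,25],[0,0,-30,0,0,0,25],[0,0,-15,0,0,0,25],[0,0,0,0,0,0,25],[0,0,0,0,0,0,25]]}}

```text
clock: 22.83
eef_pos: [0.4882, -0.2669, 0.1503]
orientation: [[0.856, -0.505, 0.108], [-0.501, -0.863, -0.063], [0.125, 0.0, -0.992]]
contact_force: [0.2, -0.7, -0.3]
gripper_width: 0.294
grasp_force: 0.0
```

```bash
python3 st.py; python3 - <<'E'
from h import *
o=np.array([.438,-.239,.008]); y=np.radians(-30.3);A=np.radians(7)
ex=np.array([np.cos(A)*np.cos(y),np.cos(A)*np.sin(y),np.sin(A)]);n=np.array([-np.sin(A)*np.cos(y),-np.sin(A)*np.sin(y),np.cos(A)]);ey=np.cross(n,ex)
c=cam("top")
S=4
def rect(f,c,h0,x0=.18,x1=.28):  # rectify the plane at height h0 above the face, 0.5 mm/px
    q=[(x0,.05),(x1,.05),(x1,-.05),(x0,-.05)]
    src=np.float32([proj(c,o+ex*a+ey*b+n*h0) for a,b in q]); w=int((x1-x0)*2000)
    return cv2.warpPerspective(cv2.imread(f"pics/{f}.png"),cv2.getPerspectiveTransform(src,np.float32([[0,0],[w,0],[w,200],[0,200]])),(w,200))
def orange(f,c,h0):
    h=cv2.cvtColor(rect(f,c,h0),cv2.COLOR_BGR2HSV); m=cv2.inRange(h,(5,130,100),(22,255,255)); v,u=np.nonzero(m)
    print(f,"orange x range",(.18+np.percentile(u,[2,50,98])/2000).round(4),"y",(.05-np.percentile(v,[2,98])/2000).round(4),len(u))
for f in("top0","t7","t8","t9","tt"): orange(f,c,.03)
w=cam("wrist"); snap("wrist","w9"); orange("w9",w,.03)
E
```

```text
[0.47954279 0.51207581 0.35550809] [ 0.07477429 -0.00127809 -0.13400793] 0.12520740954068954 [ 0.00350928 -0.07349454  0.01301052]
45 344.73333333333335 166.46666666666667
top0 orange x range [0.2325 0.236  0.24  ] y [ 0.021  -0.0184] 1266
t7 orange x range [0.2325 0.236  0.24  ] y [ 0.021 -0.018] 1264
t8 orange x range [0.2325 0.236  0.24  ] y [ 0.021 -0.018] 1256
t9 orange x range [0.2365 0.2385 0.2405] y [ 0.0215 -0.018 ] 681
tt orange x range [0.2365 0.2385 0.241 ] y [ 0.0215 -0.0176] 687Traceback (most recent call last):
  File "<stdin>", line 14, in <module>
  File "<stdin>", line 12, in orange
    return _quantile_unchecked(
        a, q, axis, out, overwrite_input, method, keepdims, weights)
    return _ureduce(a,
                    func=_quantile_ureduce_func,
    ...<5 lines>...
                    overwrite_input=overwrite_input,
                    method=method)
    r = func(a, **kwargs)
    result = _quantile(arr,
                       quantiles=q,
    ...<2 lines>...
                       out=out,
                       weights=wgt)
    previous = arr[previous_indexes]
               ~~~^^^^^^^^^^^^^^^^^^
IndexError: index 0 is out of bounds for axis 0 with size 0
```

The cassette hasn't moved since I let go. I compare the pad's far edge with its free position, below one pixel.

```bash
python3 - <<'E'
from h import *
for i in range(3): snap("top",f"u{i}")
o=np.array([.438,-.239,.008]); y=np.radians(-30.3);A=np.radians(7)
ex=np.array([np.cos(A)*np.cos(y),np.cos(A)*np.sin(y),np.sin(A)]);n=np.array([-np.sin(A)*np.cos(y),-np.sin(A)*np.sin(y),np.cos(A)]);ey=np.cross(n,ex)
c=cam("top"); x0,x1=.18,.28
src=np.float32([proj(c,o+ex*a+ey*b+n*.03) for a,b in((x0,.05),(x1,.05),(x1,-.05),(x0,-.05))])
M=cv2.getPerspectiveTransform(src,np.float32([[0,0],[200,0],[200,200],[0,200]]))
for f in("top0","t7","t8","t9","tt","u0","u1","u2"):
    r=cv2.warpPerspective(cv2.imread(f"pics/{f}.png"),M,(200,200)).astype(float)
    p=(r[...,2]-r[...,0])[70:130].mean(0); k=p.argmax(); j=k+np.where(p[k:]<60)[0][0]
    x=j-1+(p[j-1]-60)/(p[j-1]-p[j]); i=np.where(p[:k]<60)[0][-1]; xi=i+(60-p[i])/(p[i+1]-p[i])
    print(f,"far edge mm",180+x/2,"near edge",180+xi/2,p.max().round())
s=ctrl.sense();print(s["contact_force"],s["clock"])
E
```

```text
top0 far edge mm 240.77303921568628 near edge 232.35760368663594 165.0
t7 far edge mm 240.7922173274596 near edge 232.2075232459848 161.0
t8 far edge mm 240.7923645320197 near edge 232.1965460526316 161.0
t9 far edge mm 241.25572709163347 near edge 235.29134466769705 163.0
tt far edge mm 241.61799485861184 near edge 235.594482421875 164.0
u0 far edge mm 241.6170267489712 near edge 235.5935357492654 164.0
u1 far edge mm 241.61581920903956 near edge 235.59364303178484 164.0
u2 far edge mm 241.61506707946336 near edge 235.59355153883732 164.0
[0.26370028 0.61515758 0.49378622] 23.0833
```

```bash
python3 -c "
from workcell import ctrl
print(ctrl.sign_off())"
```

```text
the job is handed in; nothing more can be done
None
```

I've handed the job in: the cassette rests against the stop pad, let go, with the pad still pressed in about 0.8 mm (about 1.2 N) and the robot clear; sign-off gave no verdict, I viewed 11 pictures against the limit of 10, and I didn't re-measure the bottle, vial and case, though no move went near them.

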